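# Draw a display case's drop sash shut with a hook pole

### The arm

A 6-joint arm with a two-finger parallel gripper is mounted at the origin on the work surface. World frame = base frame: x ahead of the robot, y to its left, z up, the work surface at z = 0. Lengths are in m, angles in rad, forces in N, time in s.
With the tool pointing down it reaches from about 0.375 to 0.9 m from the base axis. Payload 3.1 kg.
Tool frame: the origin (TCP) lies at the very end of the fingers, on their centre line; the grasp point (between the pads) lies 19 mm behind it (manip.grasp_offset is the distance from the TCP to the grasp point, in m); y points along the fingers, z is the direction in which the jaws open and shut, and the axes are right-handed (so a half turn about y gives the same grasp; the last joint's range is limited). The gripper opens to 85 mm and grips with 20 to 120 N. Pads are 22 mm wide; open, the fingers measure 114 mm over their backs; the gripper's body (76 mm by 85 mm) begins 54 mm behind the grasp point. The pads swing forward as they close: fully open they stand 13 mm farther back than shut.
Start: joints at [1.073, 0.527, 1.433, -0, 1.181, -0.178], TCP at [0.196, 0.593, 0.231] pointing down, gripper open.
Joint ranges: [-3.08, 3.08], [-0.75, 2.2], [0.22, 2.44], [-1.43, 4.57], [0, 2.65], [-2.85, 2.85]. Speed limits (rad/s): [2.79, 2.79, 3.14, 3.14, 3.14, 3.14].

### API

Orientations are given as a unit quaternion [x, y, z, w].
In Python, from station import manip gives the robot as it stands.
- The arm moves only by the tool apply_moves, never from a script. Its argument "motion" is a list of rows, each a list of 5 numbers: the finger opening in mm, from 0 to 85.4, then the shift along the tool's x, y, z in units of 30 mm (1.0 is 30 mm), then the turn about the tool's y in units of 10 degrees (1.0 is 10 degrees). In form: [[fingers, x, y, z, twist], ...]. A call has 1 to 12 rows; each row is the pose to reach, as a shift and turn from the pose commanded when the call began, along the tool's axes at that moment; what a row does not reach only later rows make up. A row lasts 1/8 s, in which the tool goes at most 62.5 mm and 10.7 degrees, less where a joint would pass 70% of its speed; a pose out of reach is approached as far as the arm can. A call with a gripper value outside its range is refused whole. The fingers move at their own pace and stop on an object; "squeeze" is the grip in N (left out, the last holds). Time passes only in rows, so rows that repeat a pose let the fingers close. It gives the time, the measured TCP pose, the force and the opening at its end, in the units of the state.
- manip.sense(): the state, without advancing time (a new reading comes with each control period).
- manip.snapshot(name): name is "scene" or "top"; returns the picture (384x512x3 uint8, red, green, blue); there is no depth.
- manip.get_calibration(name): a dict with "intrinsics" (3x3 intrinsics, pixels), "extrinsics" (4x4, takes a point from camera to world coordinates). Camera axes: x right, y up, looking along -z (the intrinsics and any distortion apply to the point x, -y, -z); pixel columns grow to the right and rows downward; lengths in m; the calibration is good to about 2 mm. A picture is of the moment at which its call begins. get_calibration takes no time and is no camera call.
- manip.sign_off(): hands the job in, once; it reports no verdict.
The state is a dict: "t": time; "q": joint angles; "qd": joint speeds; "tau": joint torques, N m; "tcp_pos": TCP position; "tool_rot": TCP orientation; "force": force on the tool from outside, world axes, zero at the start; "ft_torque": the same for the moment, N m; "finger_gap": opening from 0.0 (shut) to 1.0 (fully open).
Only numpy, scipy, OpenCV 4.12 (cv2) and the standard library are available. Lean on these libraries where they do the work, as an engineer would, in place of code of your own. Each camera call takes 0.05 s, during which the arm holds its last target.

### The job

Take the hook pole from its black rest, hook it into the brass ring high on the display case's raised white sash, and pull the sash down until it beds on the cork strip of the sill; how high the cork stands must be found by feel, so draw it down gently and, once it is bedded, keep a steady downward pull of about 7 N on it for about a second, never as much as 15 N. Then unhook without lifting the sash off the cork and lay the pole back in its rest as it was, hook end the same way. Work the sash with the pole only, keep the hand and arm off the sash and case, and leave the other things on the shelf and the bench clamp alone.

Things in the scene. Friction and masses are not known exactly. Their poses are not given: they have to be found in the camera images.
- pole: Hook pole, 80 g, lying level in the rest: pear wood handle 130 long, 14 wide (y), 26 high (z). Origin: on the handle's middle line, 80 from the rear end, 50 from the front end of the wood; grip it here, from above, across the 14 mm, firmly (the pull tries to swing it). x points to the hook, z up. A 6 mm steel rod runs on along the middle line to x = 80 and there turns straight down.
- hook_tip (a point): The hook's down-turned end on the pole: centre of its round end, 80 mm ahead of and 24 mm below the pole's origin (the metal ends 3 mm lower). Axes as the pole's.
- rest: Fixed black pole rest, base 130 x 70 x 10. Origin: middle, underside; z up, x towards the hook end. Two forked posts 10 thick, 50 behind and 40 ahead of the origin, free between for the fingers. Fork floors at height 60, sides up to 82, 22 mm apart at the floor, flaring to 36. At home the pole's origin is 73 mm above this origin, axes alike.
- ring (a point): Centre of the brass ring on the sash: a level eye (hole axis vertical), hole 18, metal 6 thick (3 above and below this point), 26 in front of the sash face; moves with the sash. z up, x points into the case. The hook end goes down through the hole from above with the pole along +x; then the rod bears on the ring, its middle line 6 above this point.
- sash (a joint): How far the white sash (198 wide, 95 high, 0.2 kg) is drawn down, m: 0 = fully up (ring 275 mm above the shelf); starts at 0 to 0.018. It stays where left: a pull of about 2 N slides it (friction 4 N less its weight). It meets the cork at 0.070 to 0.078, different every time; a further 5 N presses the cork in by under 1 mm.
- sill: Fixed aluminium sill of the case with the cork strip let into it, 104 mm above the shelf. Origin: middle of the sill's top face; x points into the case, z up. The cork's top stands 8 to 16 mm above this origin; the height is not measured.
- case: Fixed wooden display case, 150 deep (x), 240 wide (y), 330 high; origin at the middle of its underside, x points from its front into it. Sash and ring are on the front; the guide rails reach 22 mm out from the front, the ring 51 mm; nothing is above the ring.
- clamp: Fixed bench clamp with green jaws gripping a pear wood seal blank, about 130 x 70 x 90 high; origin under its middle. Bystander.
- cup: Stainless tool cup with brushes, 72 across, 100 high (brushes to 175); origin under its middle. Loose bystander.
- brush_rest: Pale celadon five-peaked brush rest, 26 x 120 x 45 high; origin under its middle. Loose bystander.
- seal_a: Red-brown stone seal with round knob, 26 square, 70 high; origin under its middle. Loose bystander.
- seal_b: Cream stone seal, 30 square, 65 high; origin under its middle. Loose bystander.
- tin: Closed round black plastic seal pad tin, 72 across, 26 high; origin under its middle. Loose bystander.
Things that resemble listed ones, but are neither listed nor needed, are in the scene too. There is more than one size of the pole; the job needs the middle-sized.

How it is judged:
By the outcome, as a careful person would: the job done as asked, in the order asked, and still so for the second after the job is handed in, with the robot touching nothing.
It also fails if it takes over 72 s, if anything falls off the work surface, if the arm or the gripper's body presses on something with over 40 N, if the wrist force passes 120 N, or if a joint passes its speed limit or range.

## Working session

There is one attempt and no reset: what is moved stays moved. The work goes in short steps, Python scripts to look and compute and a tool call to move; the robot and the scene stay as the last step left them, time stands still between calls to the robot, and variables do not carry over. Pictures are saved under pics/ and viewed, and the job is handed in when it is done.

Besides the shell and the picture viewer there is one more tool, called after ">>>" as name([rows], argument=value, ...), one row to a line, values as JSON. apply_moves: Moves the arm, as the interface text tells. Its arguments: {"type":"object","properties":{"motion":{"type":"array"},"squeeze":{"type":"number"}},"required":["motion"]}

```bash
ls; mkdir -p pics; python3 - <<'E'
from station import manip
import cv2
print(manip.sense()); print(manip.grasp_offset)
for n in ("scene","top"):
    im=manip.snapshot(n); cv2.imwrite(f"pics/{n}0.png",im[:,:,::-1])
    c=manip.get_calibration(n); print(c)
E
```

```text
pics
{'t': 0.0, 'q': array([ 1.07251325e+00,  5.28489726e-01,  1.43388858e+00,  3.99596116e-05,
        1.18135808e+00, -1.78469374e-01]), 'qd': array([ 8.85244459e-04,  8.22024882e-04, -1.36554620e-04, -1.56936914e-03,
       -8.93358564e-04, -4.07159034e-05]), 'tau': array([-1.35796632e-03, -4.42346406e+01, -1.78023130e+01, -2.80037748e-04,
        8.40797438e-03,  4.63691805e-06]), 'tcp_pos': array([0.19609906, 0.59270669, 0.23032348]), 'tool_rot': array([ 0.69879495, -0.11285913,  0.11233128, -0.69737373]), 'force': array([ 0.21664931, -1.28410603,  1.04408128]), 'ft_torque': array([-0.07897156, -0.00020849, -0.00309827]), 'finger_gap': 1.0035164130722096}
0.0187
{'intrinsics': array([[443.09333195,   0.        , 250.4288868 ],
       [  0.        , 443.09333195, 190.15502335],
       [  0.        ,   0.        ,   1.        ]]), 'extrinsics': array([[-0.29109308, -0.73403996,  0.61355535,  1.26077278],
       [ 0.95658639, -0.23297234,  0.17511814,  0.21409   ],
       [ 0.01439771,  0.63789437,  0.76998927,  1.06284963],
       [ 0.        ,  0.        ,  0.        ,  1.        ]])}
{'intrinsics': array([[394.70815637,   0.        , 254.80262302],
       [  0.        , 394.70815637, 194.71518787],
       [  0.        ,   0.        ,   1.        ]]), 'extrinsics': array([[-0.05493969,  0.97536314, -0.21365481,  0.33868867],
       [-0.99848819, -0.05329751,  0.01344318,  0.02927023],
       [ 0.00172471,  0.21407037,  0.97681672,  1.09442887],
       [ 0.        ,  0.        ,  0.        ,  1.        ]])}
```

View pics/scene0.png

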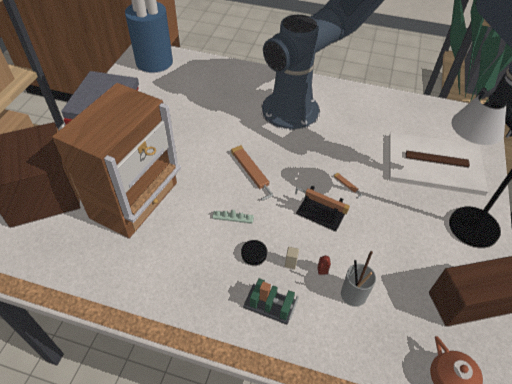

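View pics/top0.png

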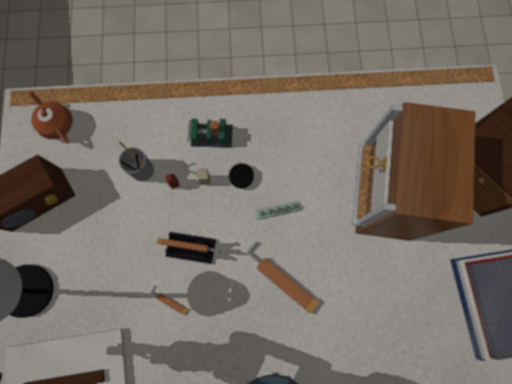

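```bash
python3 - <<'E'
import cv2
t=cv2.imread("pics/top0.png"); s=cv2.imread("pics/scene0.png")
def crop(im,x,y,w,h,f,n): cv2.imwrite(n,cv2.resize(im[y:y+h,x:x+w],None,fx=f,fy=f,interpolation=cv2.INTER_CUBIC))
crop(t,145,225,130,95,6,"pics/t_rest.png")
crop(t,340,95,140,150,4,"pics/t_case.png")
crop(s,285,160,100,75,8,"pics/s_rest.png")
crop(s,55,80,130,150,4,"pics/s_case.png")
E
```

```text
(no output)
```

View pics/t_rest.png

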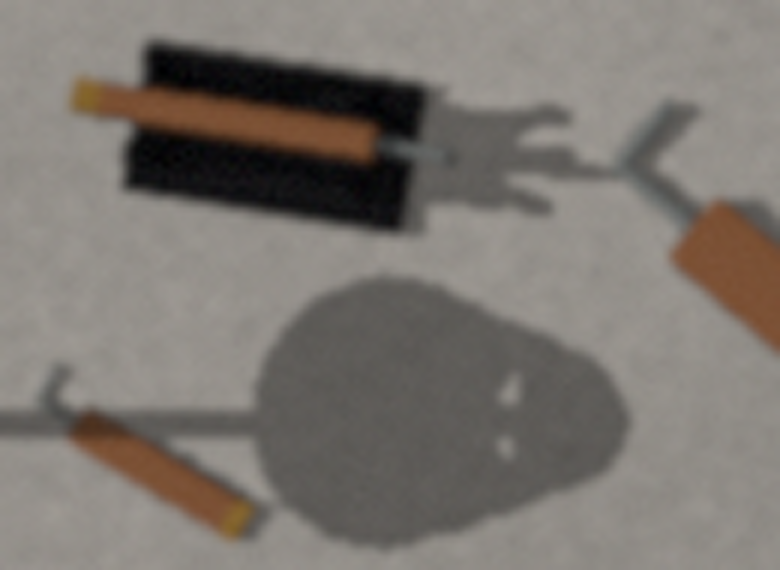

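View pics/t_case.png

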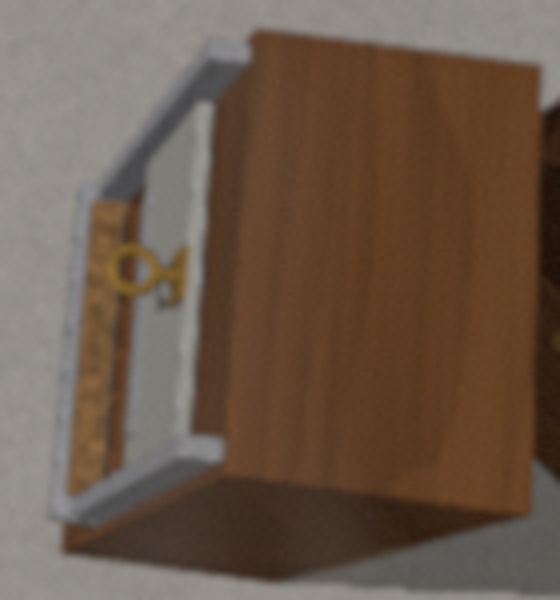

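View pics/s_rest.png

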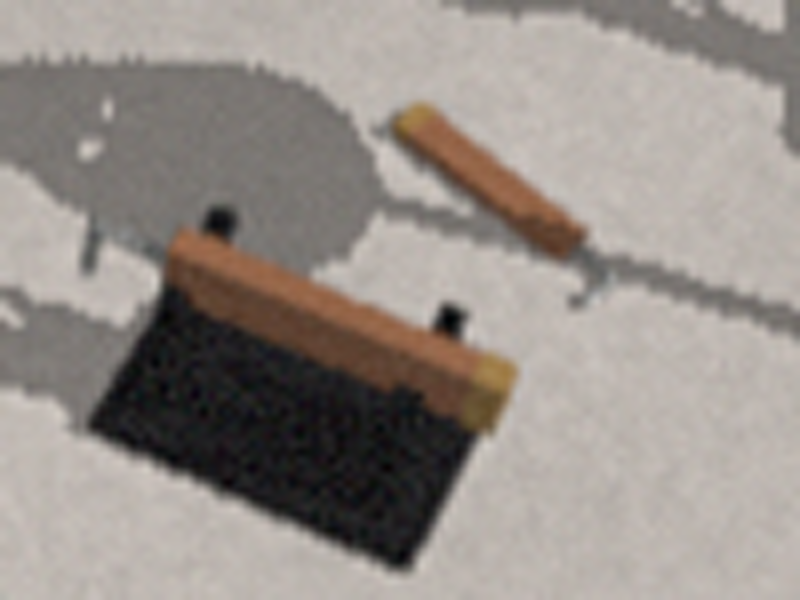

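View pics/s_case.png

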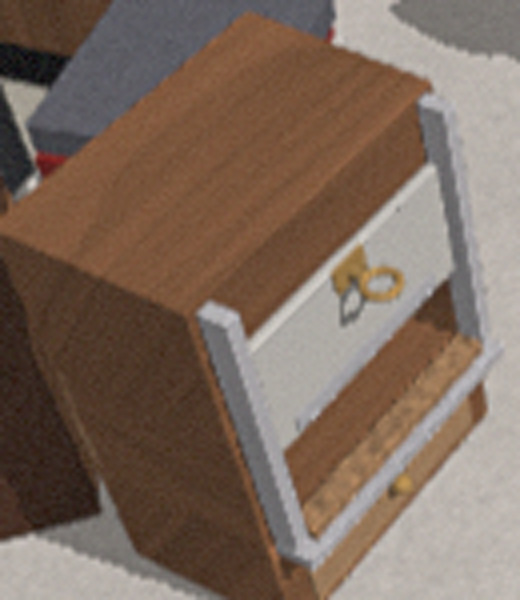

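```bash
cat > h.py <<'E'
import numpy as np, cv2
from scipy.optimize import least_squares
K={'top':np.array([[394.70815637,0,254.80262302],[0,394.70815637,194.71518787],[0,0,1]]),
'scene':np.array([[443.09333195,0,250.4288868],[0,443.09333195,190.15502335],[0,0,1]])}
E={'scene':np.array([[-0.29109308,-0.73403996,0.61355535,1.26077278],[0.95658639,-0.23297234,0.17511814,0.21409],[0.01439771,0.63789437,0.76998927,1.06284963],[0,0,0,1]]),
'top':np.array([[-0.05493969,0.97536314,-0.21365481,0.33868867],[-0.99848819,-0.05329751,0.01344318,0.02927023],[0.00172471,0.21407037,0.97681672,1.09442887],[0,0,0,1]])}
def proj(n,P):
    P=np.atleast_2d(P); c=(P-E[n][:3,3])@E[n][:3,:3]; c=c*[1,-1,-1]
    p=c@K[n].T; return p[:,:2]/p[:,2:]
def tri(pix):
    f=lambda X: np.concatenate([proj(n,X)[0]-p for n,p in pix.items()])
    r=least_squares(f,[.5,0,.1]); return r.x,r.fun
def R2(a): return np.array([[np.cos(a),-np.sin(a),0],[np.sin(a),np.cos(a),0],[0,0,1]])
def c2o(c,o,f): return np.array(o)+(np.array(c)+.5)/f-.5
def fitpose(obs,x0,w=None):
    # obs: list (cam, localpt(mm), pix) ; pose x,y,yaw
    def f(p):
        return np.concatenate([proj(n,R2(p[2])@(np.array(l)/1000)+[p[0],p[1],0])[0]-np.array(px) for n,l,px in obs])
    r=least_squares(f,x0,loss='soft_l1'); return r.x,r.fun.reshape(-1,2)
E
cat > m1.py <<'E'
from h import *
T=lambda c:c2o(c,(145,225),6); S=lambda c:c2o(c,(285,160),8)
obs=[('top',(-65,35,10),T((150,42))),('top',(65,35,10),T((427,88))),('top',(65,-35,10),T((408,230))),('top',(-65,-35,10),T((126,188))),
('top',(-80,0,86),T((73,93))),('top',(50,0,86),T((374,140))),
('scene',(65,35,0),S((92,425))),('scene',(-65,35,0),S((405,570))),('scene',(50,-7,86),S((180,232))),('scene',(-80,-7,86),S((517,367)))]
p,r=fitpose(obs,[.4,.2,-1.65]); print(p,np.degrees(p[2])); print(r.round(2))
print('ring',tri({'top':c2o((135,270),(340,95),4),'scene':c2o((382,283),(55,80),4)}))
E
python3 m1.py
```

```text
[ 0.43877601  0.19510068 -1.77684603] -101.80577849724787
[[ 1.06 -0.59]
 [ 1.39 -1.15]
 [ 0.14  0.75]
 [ 0.02  0.44]
 [-0.72 -0.16]
 [-0.69 -0.27]
 [-1.51  0.56]
 [-0.07  0.05]
 [ 1.09 -1.28]
 [ 1.49 -0.67]]
ring (array([ 0.57842572, -0.24498181,  0.26663005]), array([-0.07583496,  0.02658224, -0.0892745 , -0.02879599]))
```

```bash
cat > m2.py <<'E'
from h import *
from m1 import p,obs
T=lambda c:c2o(c,(340,95),4); S=lambda c:c2o(c,(55,80),4)
ob=[('top',(-75,120,330),T((255,30))),('top',(75,120,330),T((540,66))),('top',(75,-120,330),T((530,514))),('top',(-75,-120,330),T((225,473))),
('scene',(-75,120,330),S((195,316))),('scene',(75,120,330),S((2,233))),('scene',(75,-120,330),S((250,12))),('scene',(-75,-120,330),S((433,83)))]
for l in [(-75,120,330)]: pass
pc,r=fitpose(ob,[.55,-.35,-1.6]); print('case',pc,np.degrees(pc[2])); print(r.round(2))
# ring in case frame
ring=tri({'top':c2o((135,270),(340,95),4),'scene':c2o((382,283),(55,80),4)})[0]
print('ring local',R2(pc[2]).T@(ring-[pc[0],pc[1],0]))
def box(x0,x1,y0,y1,z0,z1):
    c=np.array([[x,y,z] for x in(x0,x1) for y in(y0,y1) for z in(z0,z1)],float)
    e=[(i,j) for i in range(8) for j in range(i) if (c[i]!=c[j]).sum()==1]
    return c,e
def draw(im,n,bx,pose,o,f,col):
    c,e=bx; w=(R2(pose[2])@(c/1000).T).T+[pose[0],pose[1],0]
    q=((proj(n,w)-np.array(o)+.5)*f-.5)
    for i,j in e: cv2.line(im,tuple(int(round(v*8)) for v in q[i]),tuple(int(round(v*8)) for v in q[j]),col,1,cv2.LINE_AA,3)
def cropim(n,o,w,h,f,src=None):
    im=cv2.imread(src or f"pics/{n}0.png"); return cv2.resize(im[o[1]:o[1]+h,o[0]:o[0]+w],None,fx=f,fy=f,interpolation=cv2.INTER_CUBIC)
if __name__=='__main__':
  for n,o,w,h,f in (('top',(145,225),100,60,8),('scene',(285,160),80,75,8)):
    im=cropim(n,o,w,h,f)
    draw(im,n,box(-65,65,-35,35,0,10),p,o,f,(0,255,0)); draw(im,n,box(-80,50,-7,7,60,86),p,o,f,(255,255,0)); draw(im,n,box(50,80,-3,3,70,76),p,o,f,(255,0,255)); draw(im,n,box(77,83,-3,3,46,76),p,o,f,(255,0,255))
    cv2.imwrite(f"pics/ov_{n}.png",im)
  for n,o,w,h,f in (('top',(340,95),140,150,4),('scene',(55,80),130,150,4)):
    im=cropim(n,o,w,h,f); draw(im,n,box(-75,75,-120,120,0,330),pc,o,f,(0,255,0)); cv2.imwrite(f"pics/ovc_{n}.png",im)
E
python3 m2.py
```

```text
[ 0.43877601  0.19510068 -1.77684603] -101.80577849724787
[[ 1.06 -0.59]
 [ 1.39 -1.15]
 [ 0.14  0.75]
 [ 0.02  0.44]
 [-0.72 -0.16]
 [-0.69 -0.27]
 [-1.51  0.56]
 [-0.07  0.05]
 [ 1.09 -1.28]
 [ 1.49 -0.67]]
ring (array([ 0.57842572, -0.24498181,  0.26663005]), array([-0.07583496,  0.02658224, -0.0892745 , -0.02879599]))
case [ 0.55709555 -0.35112109 -1.76013801] -100.84847928688949
[[-1.27 -0.91]
 [-0.41 -0.91]
 [ 0.13  0.43]
 [-0.46  0.51]
 [-1.05 -0.19]
 [-2.8  -1.4 ]
 [-0.13 -0.72]
 [ 0.58 -1.2 ]]
ring local [-0.108257    0.00097223  0.26663005]
```

View pics/ov_top.png

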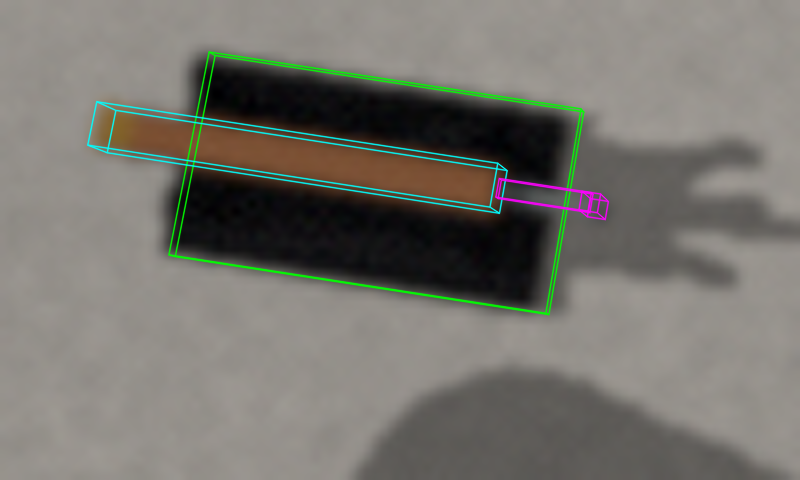

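View pics/ov_scene.png

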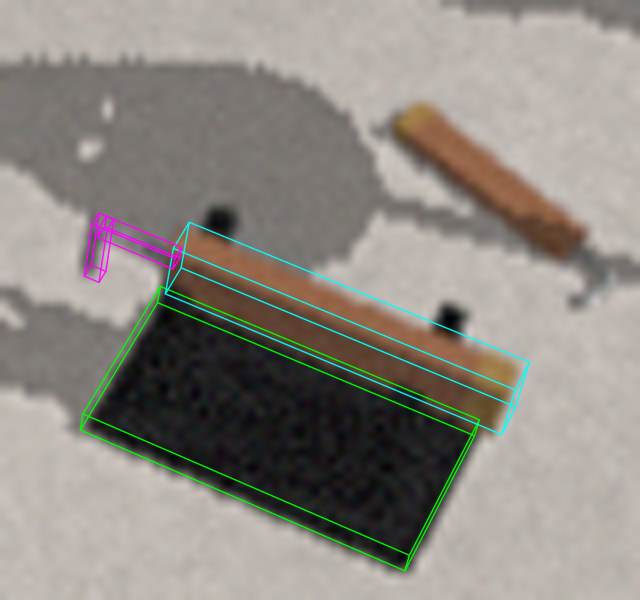

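View pics/ovc_top.png

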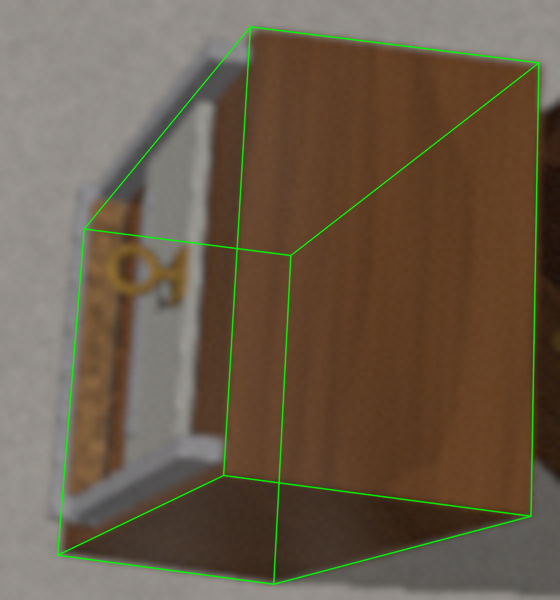

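View pics/ovc_scene.png

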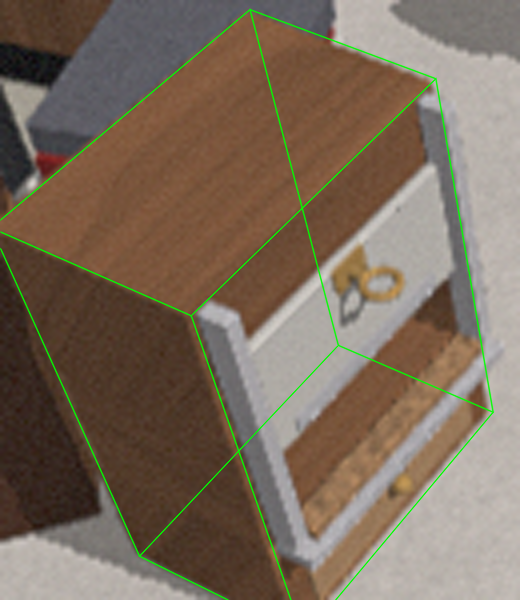

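```bash
python3 - <<'E'
import numpy as np
from station import manip
from scipy.spatial.transform import Rotation as R
s=manip.sense(); M=R.from_quat(s['tool_rot']).as_matrix(); print(M.round(3))
a=np.radians(-101.6); px=np.array([np.cos(a),np.sin(a),0]); py=np.array([-np.sin(a),np.cos(a),0])
print('pole x in tool',M.T@px,'pole y',M.T@py)
zx=M[:,2]; print('jaw yaw',np.degrees(np.arctan2(zx[1],zx[0])), 'pole y yaw',-11.6)
# sign of twist: rotate about tool y by t
for t in (-10,10):
    N=M@R.from_rotvec([0,np.radians(t),0]).as_matrix(); print(t,np.degrees(np.arctan2(N[1,2],N[0,2])))
E
```

```text
[[ 0.949 -0.001  0.314]
 [-0.314 -0.002  0.949]
 [-0.    -1.    -0.002]]
pole x in tool [ 0.11706595  0.00189375 -0.99312234] pole y [ 9.93124066e-01 -6.17712817e-04  1.17064976e-01]
jaw yaw 71.6772430559158 pole y yaw -11.6
-10 81.67725966894017
10 61.67722379901689
```

```bash
python3 - <<'E'
from m1 import *
for idx in ([4,5,8,9],[4,5],[0,1,2,3],[8,9],[0,1,2,3,6,7]):
    q,r=fitpose([obs[i] for i in idx],p); print(idx,q.round(4),np.degrees(q[2]).round(2))
from station import manip
from scipy.spatial.transform import Rotation as R
s=manip.sense(); M=R.from_quat(s['tool_rot']).as_matrix()
for z in (.16,.054): print((M.T@(np.array([.4385,.1945,z])-s['tcp_pos'])/.03).round(3))
E
```

```text
[ 0.43877601  0.19510068 -1.77684603] -101.80577849724787
[[ 1.06 -0.59]
 [ 1.39 -1.15]
 [ 0.14  0.75]
 [ 0.02  0.44]
 [-0.72 -0.16]
 [-0.69 -0.27]
 [-1.51  0.56]
 [-0.07  0.05]
 [ 1.09 -1.28]
 [ 1.49 -0.67]]
ring (array([ 0.57842572, -0.24498181,  0.26663005]), array([-0.07583496,  0.02658224, -0.0892745 , -0.02879599]))
[4, 5, 8, 9] [ 0.4396  0.1928 -1.7773] -101.83
[4, 5] [ 0.4381  0.1933 -1.7791] -101.93
[0, 1, 2, 3] [ 0.4388  0.1969 -1.7666] -101.22
[8, 9] [ 0.4435  0.1923 -1.7661] -101.19
[0, 1, 2, 3, 6, 7] [ 0.4381  0.1969 -1.7786] -101.91
[ 11.844   2.362 -10.057]
[ 11.845   5.896 -10.051]
```

>>> apply_moves([
  [85,1.2,0,-1,0.8],
  [85,2.4,0,-2,1.7],
  [85,3.6,0,-3,2.5],
  [85,4.8,0,-4.1,3.4],
  [85,6,0,-5.1,4.2],
  [85,7.2,0.5,-6.1,5],
  [85,8.4,1,-7.1,5.9],
  [85,9.6,1.5,-8.2,6.7],
  [85,10.8,2,-9.2,7.5],
  [85,11.85,2.36,-10.06,8.34],
  [85,11.85,2.36,-10.06,8.34],
  [85,11.85,2.36,-10.06,8.34],
])

```text
t: 1.6
tcp_pos: [0.4384, 0.1952, 0.1603]
tool_rot: [-0.447, 0.549, -0.548, 0.446]
force: [0.4, -0.2, -0.7]
finger_gap: 0.997
```

```bash
cat > look.py <<'E'
import sys,cv2,numpy as np
from station import manip
from scipy.spatial.transform import Rotation as R
def st():
    s=manip.sense(); M=R.from_quat(s['tool_rot']).as_matrix()
    print('t',round(s['t'],2),'tcp',s['tcp_pos'].round(4),'F',s['force'].round(2),'T',s['ft_torque'].round(3),'gap',round(s['finger_gap']*85.4,1)); print('toolx yaw',np.degrees(np.arctan2(M[1,0],M[0,0])).round(2),'ydir',M[:,1].round(4),'q',s['q'].round(2)); return s,M
if __name__=='__main__':
    st(); tag=sys.argv[1]
    for a in sys.argv[2:]:
        n,x,y,w,h,f=a.split(','); x,y,w,h,f=map(int,(x,y,w,h,f))
        im=manip.snapshot(n)[:,:,::-1].copy(); cv2.imwrite(f'pics/{n}_{tag}.png',im)
        cv2.imwrite(f'pics/{n}_{tag}c.png',cv2.resize(im[y:y+h,x:x+w],None,fx=f,fy=f,interpolation=cv2.INTER_CUBIC))
E
python3 look.py a scene,265,110,130,130,4 top,120,180,150,100,5
```

```text
t 1.6 tcp [0.4384 0.1952 0.1603] F [ 0.37 -0.2  -0.68] T [-0.007  0.035  0.102] gap 85.2
toolx yaw -101.7 ydir [-1.3e-03  1.0e-04 -1.0e+00] q [0.19 0.45 1.86 0.   0.84 0.39]
```

View pics/scene_ac.png

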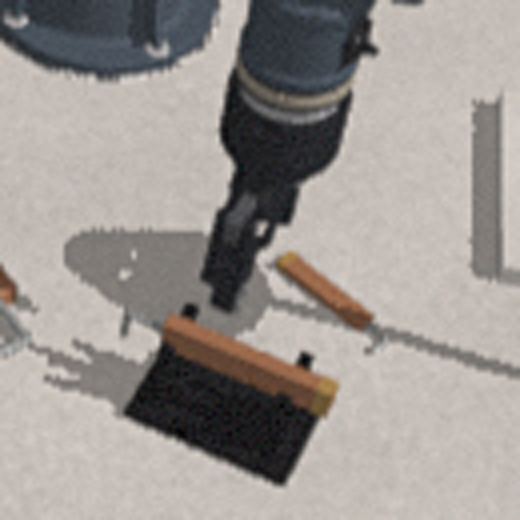

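View pics/top_ac.png

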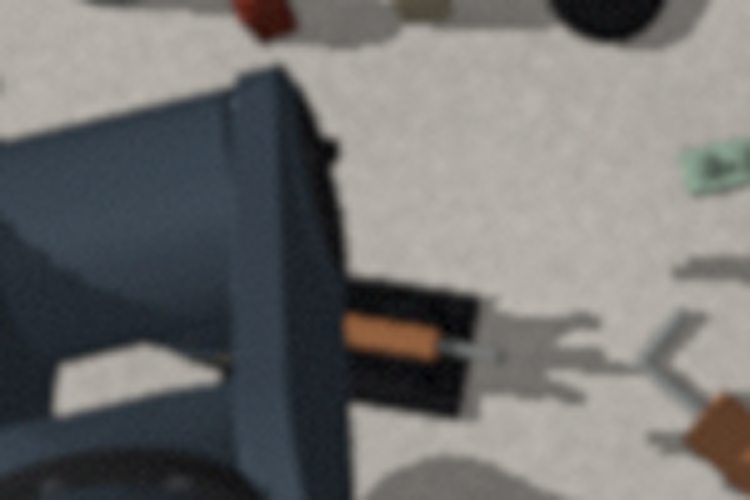

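```bash
python3 - <<'E'
from h import *
a=np.radians(-101.7); px=np.array([np.cos(a),np.sin(a),0]); py=np.array([-np.sin(a),np.cos(a),0])
t=np.array([.4384,.1952,.1603])
for d in (-.05,0,.05):
  for n,o,f in (('scene',(265,110),4),('top',(120,180),5)):
    print(d,n,((proj(n,t+d*py+[0,0,.013])-np.array(o)+.5)*f-.5).round(0))
E
```

```text
-0.05 scene [[281. 214.]]
-0.05 top [[284. 417.]]
0 scene [[253. 262.]]
0 top [[305. 309.]]
0.05 scene [[224. 311.]]
0.05 top [[325. 204.]]
```

>>> apply_moves([
  [85,0,0.7,0,0],
  [85,0,1.4,0,0],
  [85,0,2.1,0,0],
  [85,0,2.8,0,0],
  [85,0,3.3,0,0],
  [85,0,3.55,0,0],
  [40,0,3.55,0,0],
  [10,0,3.55,0,0],
  [8,0,3.55,0,0],
  [8,0,3.55,0,0],
  [8,0,3.55,0,0],
  [8,0,3.55,0,0],
], squeeze=25)

```text
t: 3.2
tcp_pos: [0.4393, 0.195, 0.0545]
tool_rot: [0.446, -0.548, 0.549, -0.447]
force: [-0.1, 0.1, 6.6]
finger_gap: 0.155
```

```bash
python3 look.py b scene,265,110,130,130,4
```

```text
t 3.2 tcp [0.4393 0.195  0.0545] F [-0.07  0.06  6.62] T [-0.041  0.08  -0.045] gap 13.3
toolx yaw -101.73 ydir [ 8.e-04  1.e-04 -1.e+00] q [ 0.18  0.65  1.93 -0.    0.56  0.39]
```

View pics/scene_bc.png

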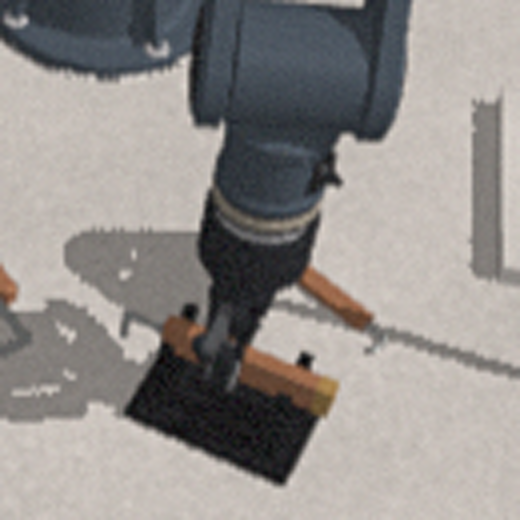

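>>> apply_moves([
  [8,0,0,0,0],
  [8,0,0,0,0],
  [8,0,0,0,0],
  [8,0,0,0,0],
], squeeze=120)

```text
t: 3.75
tcp_pos: [0.4395, 0.1951, 0.0547]
tool_rot: [0.446, -0.548, 0.549, -0.447]
force: [0.3, -0.4, 8.0]
finger_gap: 0.143
```

>>> apply_moves([
  [8,0,-0.3,0,0],
  [8,0,-0.8,0,0],
  [8,0,-1.6,0,0],
  [8,0,-2.6,0,0],
  [8,0,-3.6,0,0],
  [8,0,-4.6,0,0],
  [8,0,-5.2,0,0],
  [8,0,-5.2,0,0],
  [8,0,-5.2,0,0],
], squeeze=120)

```text
t: 4.88
tcp_pos: [0.4383, 0.1949, 0.2097]
tool_rot: [-0.447, 0.549, -0.548, 0.446]
force: [-0.1, -0.1, -1.0]
finger_gap: 0.147
```

```bash
python3 look.py c scene,265,80,130,130,5 top,120,180,150,110,5
```

```text
t 4.88 tcp [0.4383 0.1949 0.2097] F [-0.08 -0.11 -1.04] T [-0.009  0.021 -0.006] gap 12.6
toolx yaw -101.72 ydir [-1.1e-03 -2.0e-04 -1.0e+00] q [ 0.18  0.37  1.81 -0.    0.97  0.39]
```

View pics/scene_cc.png

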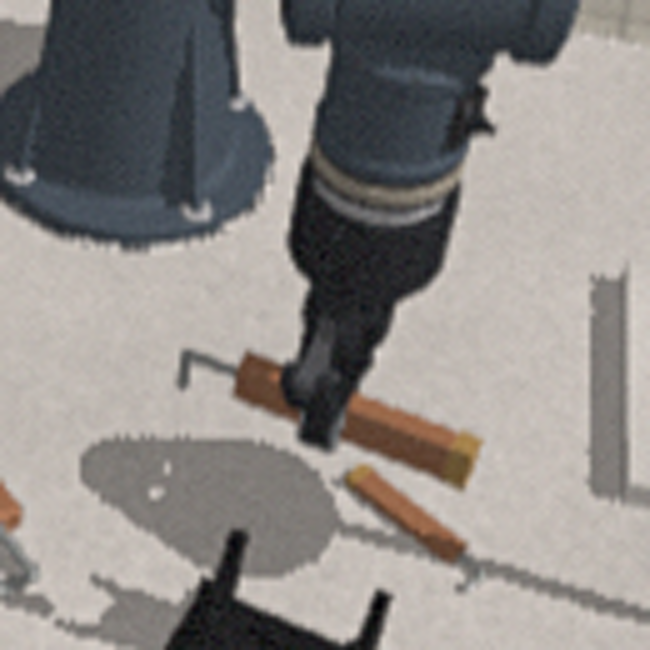

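View pics/top_cc.png

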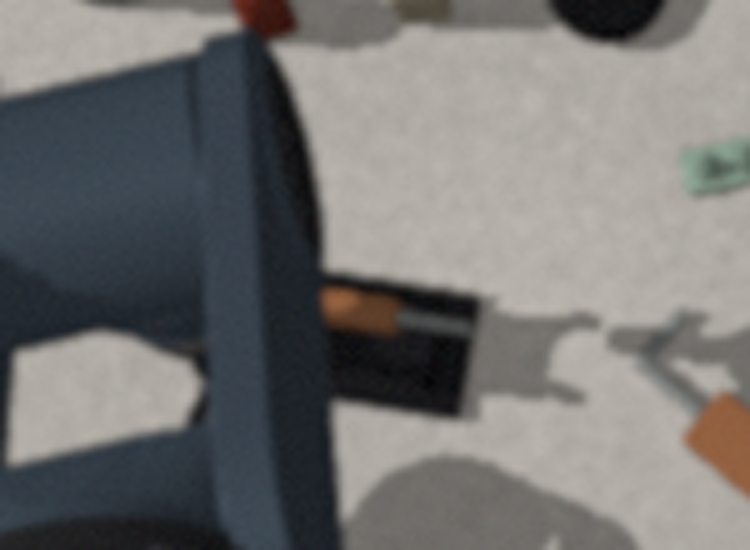

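```bash
cat > pole.py <<'E'
from h import *
from m2 import box,draw
def wire(im,n,o,f,org,yaw,pitch=0,col=(0,255,0)):
    # pole wireframe; pitch>0: nose up
    Rp=R2(yaw)@np.array([[np.cos(pitch),0,-np.sin(pitch)],[0,1,0],[np.sin(pitch),0,np.cos(pitch)]])
    for bx in (box(-80,50,-7,7,-13,13),box(50,83,-3,3,-3,3),box(77,83,-3,3,-27,3)):
        c,e=bx; q=(proj(n,(Rp@(c/1000).T).T+org)-np.array(o)+.5)*f-.5
        for i,j in e: cv2.line(im,tuple(int(round(v*8)) for v in q[i]),tuple(int(round(v*8)) for v in q[j]),col,1,cv2.LINE_AA,3)
E
python3 - <<'E' | tail -3
from pole import *
for n,o,f in (('scene',(265,80),5),('top',(120,180),5)):
    im=cv2.imread(f'pics/{n}_cc.png'); wire(im,n,o,f,np.array([.4383,.1949,.2097+.0187]),np.radians(-101.72)); cv2.imwrite(f'pics/{n}_cw.png',im)
E
```

```text
[-0.13 -0.72]
 [ 0.58 -1.2 ]]
ring local [-0.108257    0.00097223  0.26663005]
```

View pics/scene_cw.png

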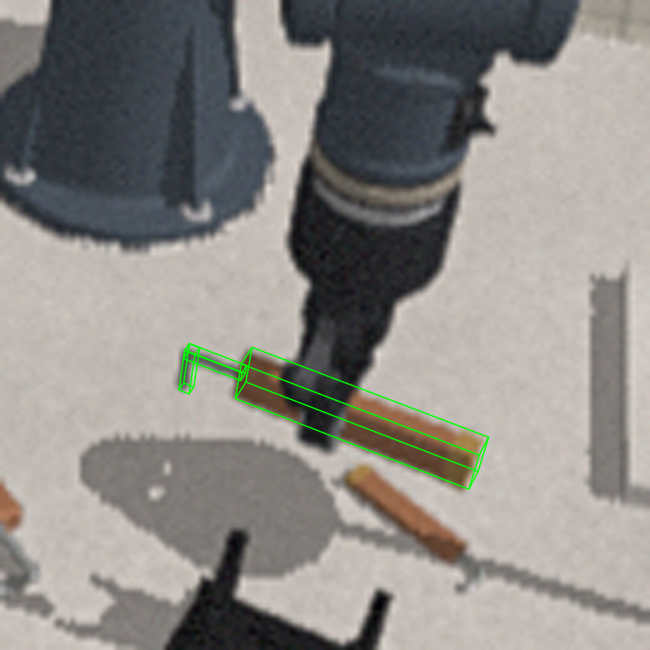

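View pics/top_cw.png

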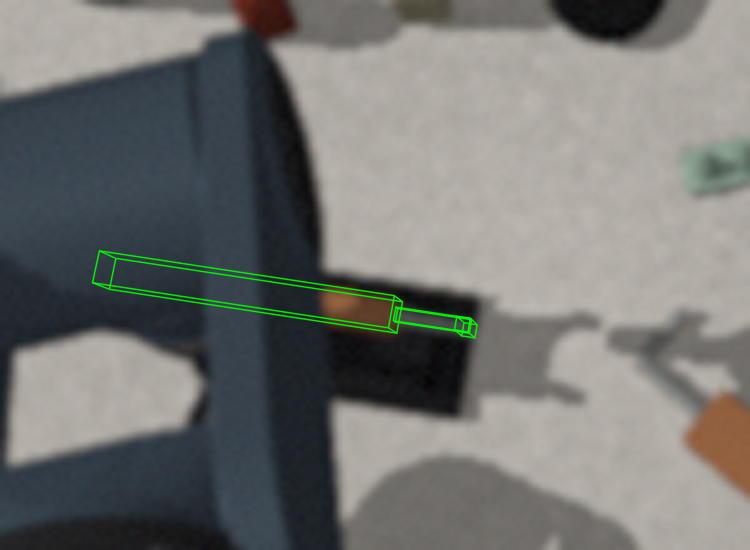

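```bash
python3 - <<'E'
import cv2
t=cv2.imread("pics/top0.png"); s=cv2.imread("pics/scene0.png")
def crop(im,x,y,w,h,f,n): cv2.imwrite(n,cv2.resize(im[y:y+h,x:x+w],None,fx=f,fy=f,interpolation=cv2.INTER_CUBIC))
crop(t,360,145,40,35,16,"pics/t_ring.png")
crop(s,130,135,40,35,16,"pics/s_ring.png")
E
```

```text
(no output)
```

View pics/t_ring.png

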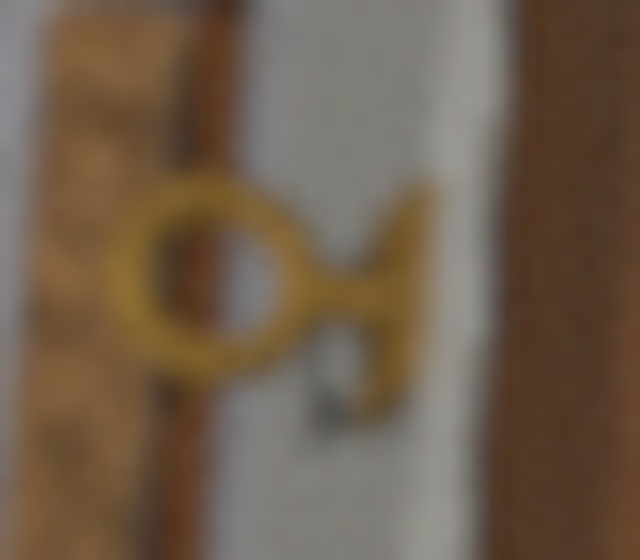

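View pics/s_ring.png

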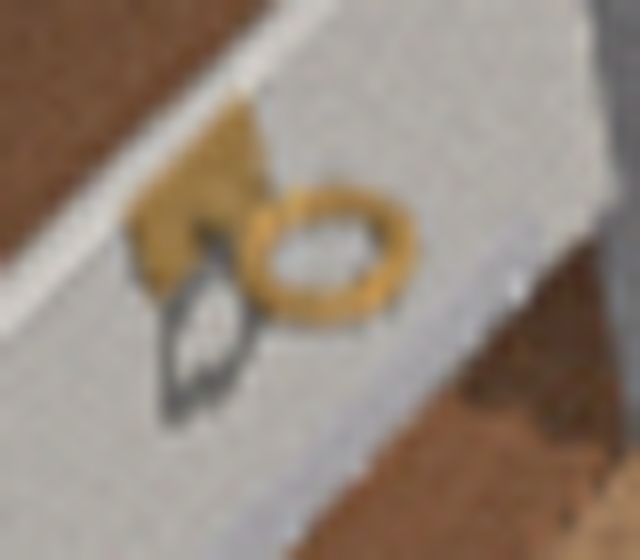

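```bash
python3 - <<'E' | tail -12
from m2 import *
from station import manip
from scipy.spatial.transform import Rotation as R
tp=c2o((212,278),(360,145),16); sp=c2o((329,256),(130,135),16); print(tp,sp)
for b in ((0,0),(.6,-.8),(.6,-.5)):
    X,r=tri({'top':tp,'scene':sp+np.array(b)}); print(X.round(4),r.round(2),'local',(R2(pc[2]).T@(X-[pc[0],pc[1],0])).round(4))
# hook corner consistency triangulated at c
h=tri({'top':c2o((471,326),(120,180),5),'scene':c2o((184,353),(265,80),5)}); print(h)
a=np.radians(-101.72); print(np.array([.4383,.1949,.2284])+.08*np.array([np.cos(a),np.sin(a),0]))
E
```

```text
[-0.46  0.51]
 [-1.05 -0.19]
 [-2.8  -1.4 ]
 [-0.13 -0.72]
 [ 0.58 -1.2 ]]
ring local [-0.108257    0.00097223  0.26663005]
[372.78125 161.90625] [150.09375 150.53125]
[ 0.5791 -0.2441  0.2667] [ 0.11 -0.04  0.13  0.04] local [-0.1092  0.0015  0.2667]
[ 0.5782 -0.2429  0.2693] [-0.04  0.01 -0.05 -0.02] local [-0.1102  0.0004  0.2693]
[ 0.5785 -0.2431  0.2685] [-0.08  0.03 -0.1  -0.03] local [-0.1101  0.0007  0.2685]
(array([0.42135908, 0.11300796, 0.22634254]), array([ 0.0706002 , -0.01641415,  0.08802139,  0.0033185 ]))
[0.42204967 0.11656784 0.2284    ]
```

>>> apply_moves([
  [8,0.2,-0.4,0.2,0],
  [8,0.8,-1.1,0.7,0],
  [8,1.7,-1.9,1.6,0],
  [8,2.7,-2.6,2.5,0],
  [8,3.7,-3,3.4,0],
  [8,4.7,-3,4.4,0],
  [8,5.7,-3,5.3,0],
  [8,6.7,-3,6.2,0],
  [8,7.5,-3,7,-0.09],
  [8,8.02,-3,7.46,-0.09],
  [8,8.02,-3,7.46,-0.09],
  [8,8.02,-3,7.46,-0.09],
], squeeze=120)

```text
t: 6.48
tcp_pos: [0.6084, -0.085, 0.2999]
tool_rot: [-0.451, 0.545, -0.544, 0.451]
force: [0.1, -0.7, -0.9]
finger_gap: 0.143
```

```bash
python3 look.py d scene,120,60,130,130,5 top,290,100,130,100,6
```

```text
t 6.47 tcp [ 0.6084 -0.085   0.2999] F [ 0.1  -0.72 -0.89] T [-0.053 -0.013 -0.057] gap 12.2
toolx yaw -100.8 ydir [-0.0014  0.001  -1.    ] q [-0.32  0.45  1.38  0.    1.32 -0.13]
```

View pics/scene_dc.png

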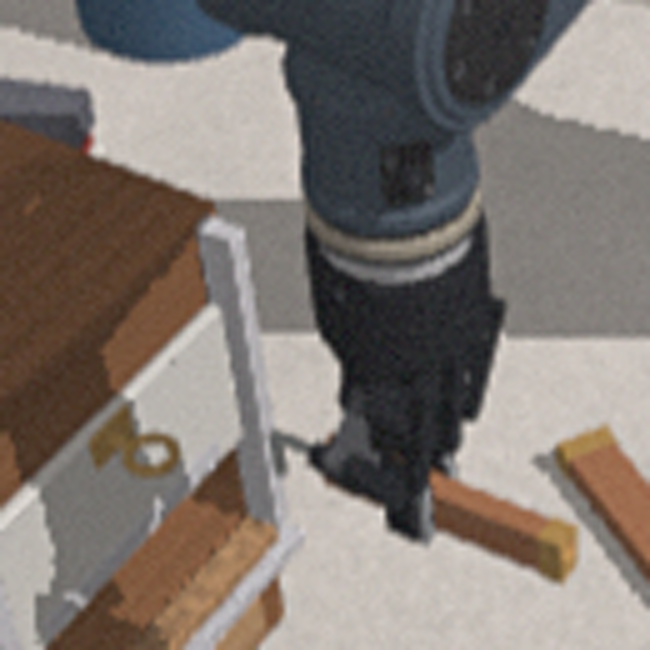

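View pics/top_dc.png

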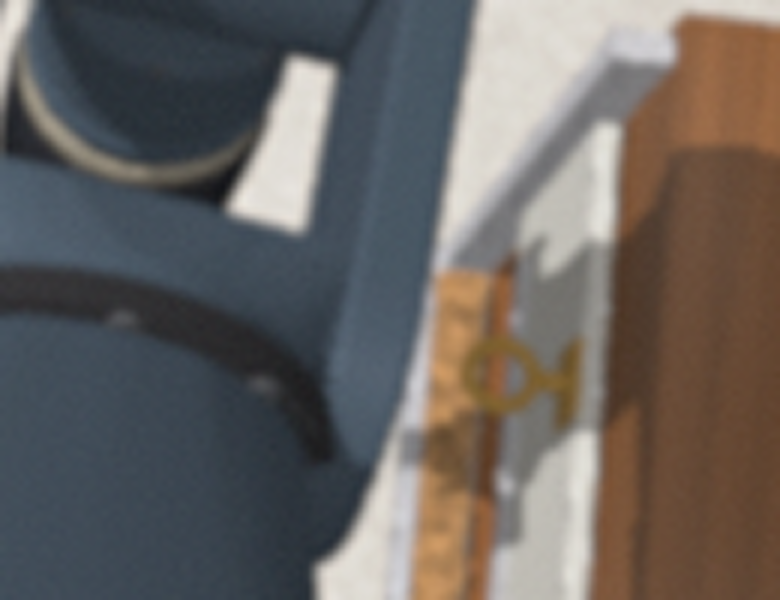

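>>> apply_moves([
  [8,0.4,0,0,0],
  [8,0.9,0,0,0],
  [8,1.4,0,0,0],
  [8,1.9,0,0,0],
  [8,2.3,0,0,0],
  [8,2.6,0,0,0],
  [8,2.7,0,0,0],
  [8,2.7,0,0,0],
  [8,2.7,0,0,0],
], squeeze=120)

```text
t: 7.7
tcp_pos: [0.5941, -0.1651, 0.3]
tool_rot: [-0.451, 0.545, -0.545, 0.451]
force: [-0.7, -0.0, -1.1]
finger_gap: 0.148
```

```bash
python3 look.py e scene,100,90,100,90,8 top,340,130,80,60,10
cat > ov.py <<'E'
import sys,contextlib,io
with contextlib.redirect_stdout(io.StringIO()):
    from pole import *
tag,n,x,y,f=sys.argv[1],sys.argv[2],*map(int,sys.argv[3:6])
from station import manip
from scipy.spatial.transform import Rotation as R
s=manip.sense(); M=R.from_quat(s['tool_rot']).as_matrix()
im=cv2.imread(f'pics/{n}_{tag}c.png'); wire(im,n,(x,y),f,s['tcp_pos']-.0187*M[:,1],np.arctan2(M[1,0],M[0,0])); cv2.imwrite(f'pics/{n}_{tag}w.png',im)
E
python3 ov.py e scene 100 90 8; python3 ov.py e top 340 130 10
```

```text
t 7.7 tcp [ 0.5941 -0.1651  0.3   ] F [-0.73 -0.03 -1.07] T [-0.05   0.02   0.014] gap 12.6
toolx yaw -100.79 ydir [ 0.e+00  2.e-04 -1.e+00] q [-0.45  0.45  1.37  0.    1.32 -0.26]
```

View pics/scene_ec.png

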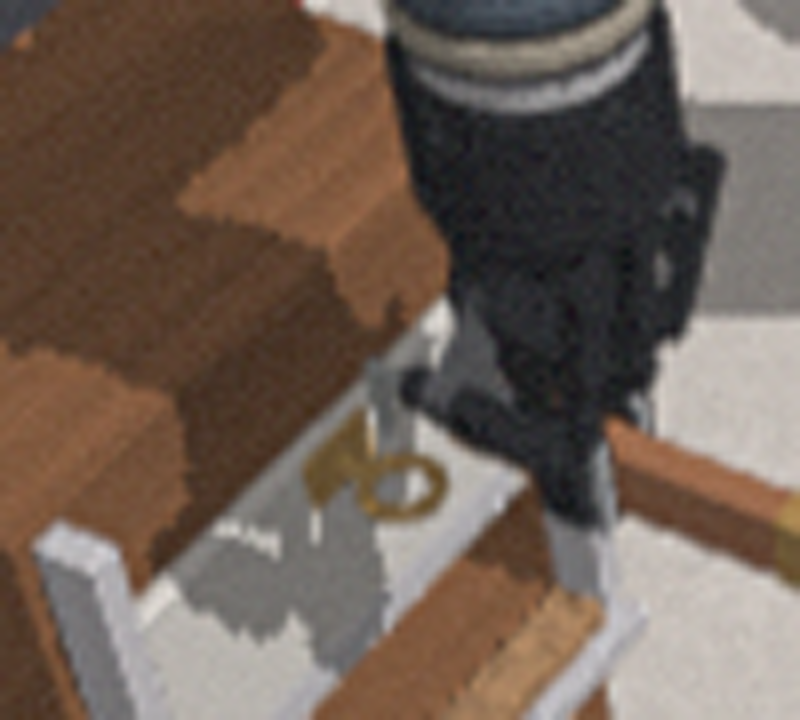

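View pics/scene_ew.png

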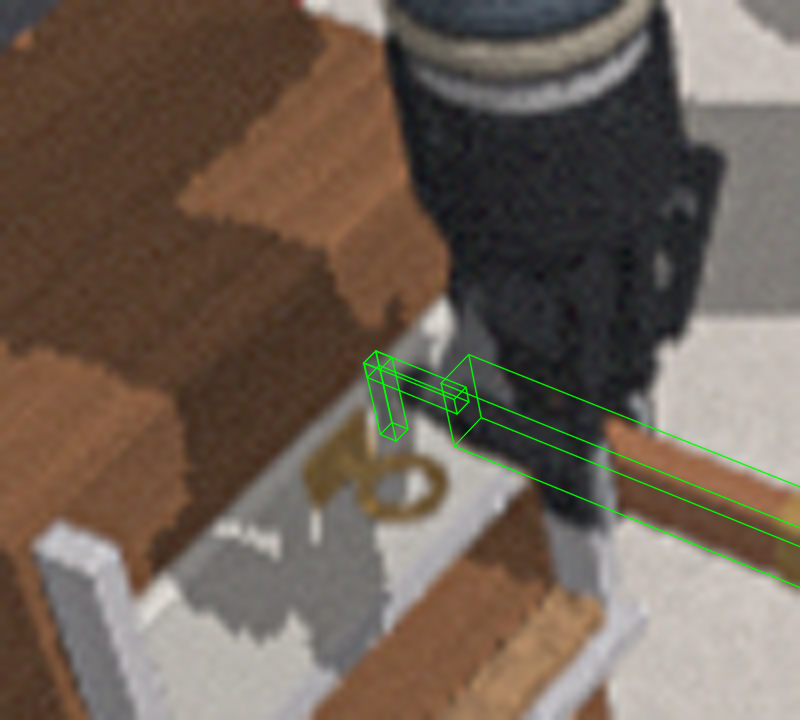

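View pics/top_ec.png

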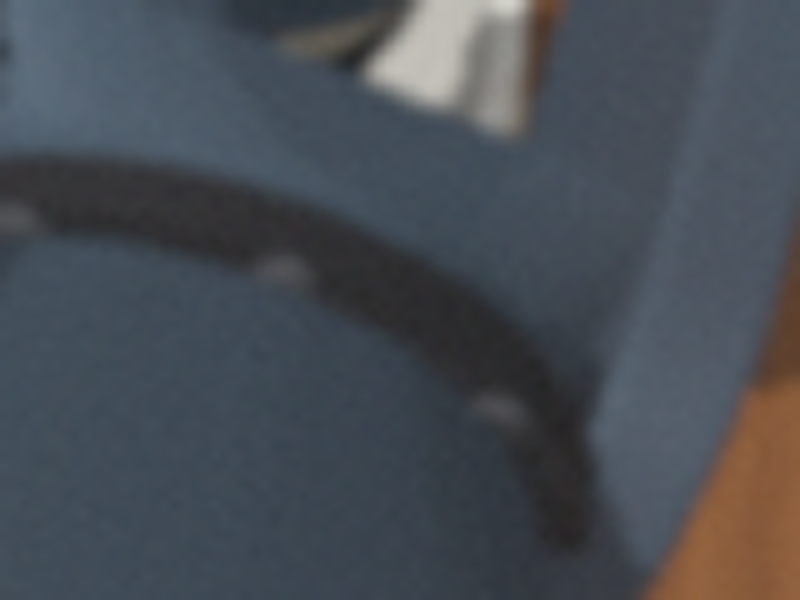

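>>> apply_moves([
  [8,-0.03,0.2,-0.03,0],
  [8,-0.03,0.4,-0.03,0],
  [8,-0.03,0.6,-0.03,0],
  [8,-0.03,0.75,-0.03,0],
  [8,-0.03,0.9,-0.03,0],
  [8,-0.03,0.9,-0.03,0],
], squeeze=120)

```text
t: 8.55
tcp_pos: [0.5931, -0.1645, 0.2725]
tool_rot: [-0.451, 0.545, -0.545, 0.45]
force: [-0.5, -0.2, -1.9]
finger_gap: 0.149
```

```bash
python3 look.py f scene,100,90,100,90,8; python3 ov.py f scene 100 90 8
```

```text
t 8.55 tcp [ 0.5931 -0.1645  0.2725] F [-0.48 -0.17 -1.9 ] T [-0.022 -0.076  0.041] gap 12.8
toolx yaw -100.83 ydir [-9.e-04  4.e-04 -1.e+00] q [-0.45  0.47  1.41 -0.    1.26 -0.26]
```

View pics/scene_fc.png

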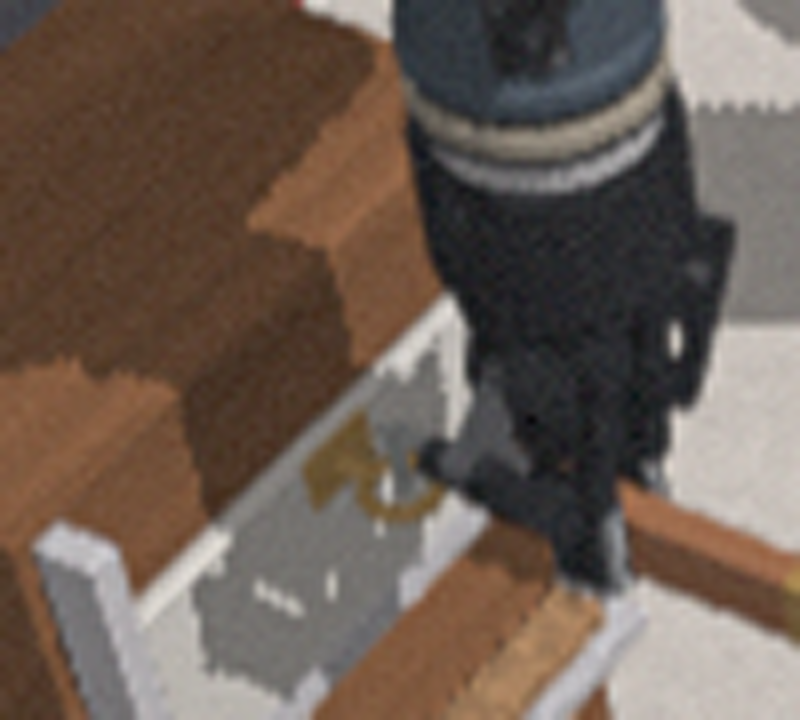

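```bash
cat > fz.py <<'E'
import sys,numpy as np
from station import manip
n=int(sys.argv[1]); F=[];Z=[];T=[]
for i in range(n):
    manip.snapshot('scene'); s=manip.sense(); F.append(s['force']); Z.append(s['tcp_pos']);T.append(s['ft_torque'])
F=np.array(F); print('t',round(s['t'],2),'F',F.mean(0).round(2),'sd',F.std(0).round(2),'Fz',F[:,2].round(1),'tcp',np.mean(Z,0).round(4),'T',np.mean(T,0).round(3))
E
python3 fz.py 8
```

```text
t 9.0 F [-0.08 -0.15 -0.7 ] sd [0.62 0.44 0.58] Fz [ 0.2 -1.4 -1.5 -0.3 -1.2 -0.6  0.  -0.8] tcp [ 0.5935 -0.1646  0.2732] T [ 0.006  0.    -0.013]
```

>>> apply_moves([
  [8,0,0.15,0,0],
  [8,0,0.3,0,0],
  [8,0,0.4,0,0],
  [8,0,0.5,0,0],
  [8,0,0.55,0,0],
  [8,0,0.55,0,0],
], squeeze=120)

```text
t: 9.75
tcp_pos: [0.5933, -0.1645, 0.2564]
tool_rot: [-0.451, 0.545, -0.545, 0.451]
force: [-0.2, 0.4, -0.5]
finger_gap: 0.149
```

```bash
python3 fz.py 4; python3 look.py g scene,100,90,100,90,8; python3 ov.py g scene 100 90 8
```

```text
t 9.95 F [ 0.3   0.29 -0.86] sd [0.82 0.23 0.38] Fz [-1.5 -0.7 -0.5 -0.7] tcp [ 0.5934 -0.1646  0.2566] T [0.003 0.014 0.004]
t 9.95 tcp [ 0.5935 -0.1645  0.2567] F [ 0.65  0.06 -0.71] T [-0.021 -0.008  0.028] gap 12.5
toolx yaw -100.82 ydir [ 3.e-04 -1.e-04 -1.e+00] q [-0.45  0.49  1.43 -0.    1.22 -0.26]
```

View pics/scene_gc.png

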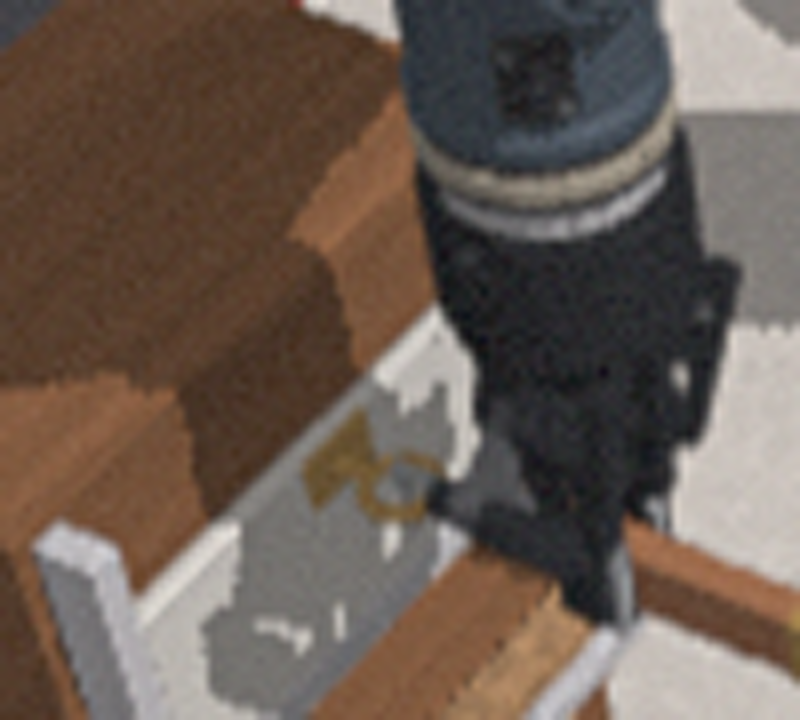

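>>> apply_moves([
  [8,0,0.05,0,0],
  [8,0,0.15,0,0],
  [8,0,0.25,0,0],
  [8,0,0.35,0,0],
  [8,0,0.45,0,0],
  [8,0,0.55,0,0],
  [8,0,0.65,0,0],
  [8,0,0.75,0,0],
], squeeze=120)

```text
t: 11.0
tcp_pos: [0.5935, -0.1646, 0.2338]
tool_rot: [0.451, -0.545, 0.545, -0.451]
force: [0.4, 0.3, 1.2]
finger_gap: 0.141
```

```bash
python3 fz.py 2; python3 look.py i scene,100,90,100,90,8; python3 ov.py i scene 100 90 8
```

```text
t 11.1 F [ 0.79  0.1  -0.02] sd [0.1  0.25 0.85] Fz [ 0.8 -0.9] tcp [ 0.5933 -0.1645  0.2335] T [-0.123 -0.09   0.053]
t 11.1 tcp [ 0.5933 -0.1645  0.2335] F [ 0.89  0.35 -0.87] T [-0.107 -0.049  0.04 ] gap 12.2
toolx yaw -100.82 ydir [-4.e-04  2.e-04 -1.e+00] q [-0.45  0.51  1.45 -0.    1.18 -0.26]
```

View pics/scene_ic.png

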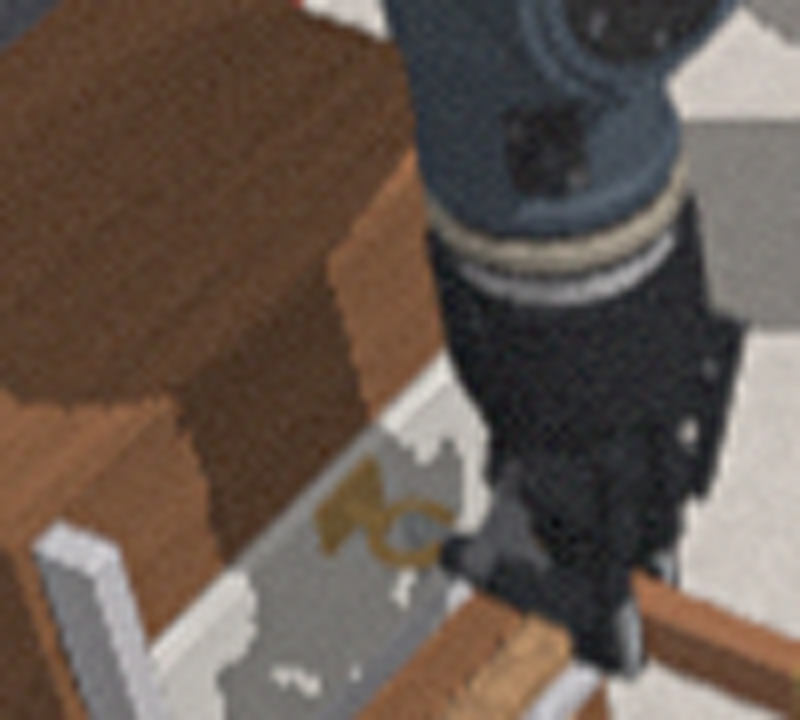

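>>> apply_moves([
  [8,0,0.1,0,0],
  [8,0,0.2,0,0],
  [8,0,0.3,0,0],
  [8,0,0.4,0,0],
  [8,0,0.5,0,0],
  [8,0,0.6,0,0],
  [8,0,0.7,0,0],
  [8,0,0.8,0,0],
  [8,0,0.9,0,0],
  [8,0,1,0,0],
  [8,0,1.08,0,0],
  [8,0,1.12,0,0],
], squeeze=120)

```text
t: 12.65
tcp_pos: [0.5933, -0.1645, 0.2002]
tool_rot: [-0.451, 0.545, -0.545, 0.451]
force: [-1.0, 0.2, 1.1]
finger_gap: 0.145
```

```bash
python3 fz.py 5
```

```text
t 12.9 F [-0.13  0.06  0.07] sd [0.35 0.23 0.52] Fz [ 0.9 -0.2  0.4 -0.4 -0.4] tcp [ 0.5933 -0.1645  0.2002] T [-0.095  0.057 -0.025]
```

>>> apply_moves([
  [8,0,0.025,0,0],
  [8,0,0.05,0,0],
  [8,0,0.075,0,0],
  [8,0,0.1,0,0],
  [8,0,0.12,0,0],
  [8,0,0.14,0,0],
  [8,0,0.16,0,0],
], squeeze=120)

```text
t: 13.78
tcp_pos: [0.5934, -0.1645, 0.1956]
tool_rot: [0.451, -0.545, 0.545, -0.451]
force: [0.1, -1.1, 1.8]
finger_gap: 0.143
```

```bash
python3 fz.py 3
```

```text
t 13.93 F [-0.63  0.47  0.43] sd [0.5  0.65 0.2 ] Fz [0.7 0.3 0.2] tcp [ 0.5933 -0.1645  0.1955] T [-0.136  0.112 -0.042]
```

>>> apply_moves([
  [8,0,0.02,0,0],
  [8,0,0.04,0,0],
  [8,0,0.06,0,0],
], squeeze=120)

```text
t: 14.3
tcp_pos: [0.5934, -0.1645, 0.1938]
tool_rot: [0.451, -0.545, 0.545, -0.451]
force: [-0.9, -0.0, 1.3]
finger_gap: 0.143
```

```bash
python3 fz.py 3
```

```text
t 14.45 F [-0.77  0.21  0.38] sd [0.45 0.52 0.46] Fz [ 0.5  0.9 -0.2] tcp [ 0.5933 -0.1645  0.1937] T [-0.074  0.048 -0.027]
```

>>> apply_moves([
  [8,0,0.02,0,0],
  [8,0,0.04,0,0],
  [8,0,0.05,0,0],
])

```text
t: 14.82
tcp_pos: [0.5933, -0.1645, 0.1923]
tool_rot: [-0.451, 0.545, -0.545, 0.451]
force: [-1.5, -0.2, 1.5]
finger_gap: 0.144
```

>>> apply_moves([
  [8,0,0.02,0,0],
  [8,0,0.04,0,0],
  [8,0,0.05,0,0],
])

```text
t: 15.2
tcp_pos: [0.5934, -0.1645, 0.1908]
tool_rot: [-0.451, 0.545, -0.545, 0.451]
force: [-0.1, 0.1, 1.1]
finger_gap: 0.142
```

>>> apply_moves([
  [8,0,0.02,0,0],
  [8,0,0.035,0,0],
  [8,0,0.05,0,0],
])

```text
t: 15.58
tcp_pos: [0.5934, -0.1645, 0.1893]
tool_rot: [-0.451, 0.545, -0.545, 0.451]
force: [-0.8, 0.5, 0.7]
finger_gap: 0.144
```

>>> apply_moves([
  [8,0,0.015,0,0],
  [8,0,0.03,0,0],
  [8,0,0.04,0,0],
])

```text
t: 15.95
tcp_pos: [0.5934, -0.1645, 0.1881]
tool_rot: [0.451, -0.545, 0.545, -0.451]
force: [-1.3, 0.6, 1.0]
finger_gap: 0.139
```

```bash
python3 fz.py 3
```

```text
t 16.1 F [-0.21  0.28  1.09] sd [0.15 0.3  0.51] Fz [0.5 1.1 1.7] tcp [ 0.5934 -0.1645  0.1881] T [-0.044  0.113 -0.033]
```

>>> apply_moves([
  [8,0,0.015,0,0],
  [8,0,0.03,0,0],
  [8,0,0.04,0,0],
])

```text
t: 16.48
tcp_pos: [0.5935, -0.1646, 0.1874]
tool_rot: [0.451, -0.545, 0.545, -0.451]
force: [-1.6, 0.6, 6.1]
finger_gap: 0.144
```

>>> apply_moves([
  [8,0,0.015,0,0],
  [8,0,0.03,0,0],
  [8,0,0.04,0,0],
])

```text
t: 16.85
tcp_pos: [0.5936, -0.1646, 0.187]
tool_rot: [0.451, -0.544, 0.545, -0.451]
force: [-2.8, 2.7, 9.9]
finger_gap: 0.144
```

```bash
python3 fz.py 3
```

```text
t 17.0 F [-2.49  1.98  8.36] sd [0.49 0.32 0.19] Fz [8.1 8.6 8.4] tcp [ 0.5936 -0.1646  0.187 ] T [-0.338  0.465 -0.208]
```

>>> apply_moves([
  [8,0,-0.02,-0.01,0],
  [8,0,-0.02,-0.01,0],
])

```text
t: 17.25
tcp_pos: [0.5935, -0.1646, 0.1873]
tool_rot: [0.45, -0.544, 0.545, -0.451]
force: [-1.9, 0.6, 6.3]
finger_gap: 0.142
```

```bash
python3 fz.py 4
```

```text
t 17.45 F [-1.11  1.06  6.34] sd [0.74 0.7  0.42] Fz [6.3 5.9 6.2 7. ] tcp [ 0.5935 -0.1646  0.1873] T [-0.244  0.307 -0.08 ]
```

>>> apply_moves([
  [8,0,0,0,0],
  [8,0,0,0,0],
  [8,0,0,0,0],
  [8,0,0,0,0],
  [8,0,0,0,0],
  [8,0,0,0,0],
])

```text
t: 18.2
tcp_pos: [0.5935, -0.1646, 0.1873]
tool_rot: [0.45, -0.544, 0.545, -0.451]
force: [-1.4, 0.8, 6.4]
finger_gap: 0.145
```

```bash
python3 fz.py 4
```

```text
t 18.4 F [-1.26  1.45  6.68] sd [0.48 0.3  0.26] Fz [6.8 7.  6.5 6.4] tcp [ 0.5935 -0.1646  0.1873] T [-0.259  0.284 -0.106]
```

>>> apply_moves([
  [8,0,0,0,0],
  [8,0,0,0,0],
  [8,0,0,0,0],
  [8,0,0,0,0],
])

```text
t: 18.9
tcp_pos: [0.5936, -0.1646, 0.1873]
tool_rot: [0.45, -0.544, 0.545, -0.451]
force: [-1.6, 0.7, 6.8]
finger_gap: 0.147
```

```bash
python3 fz.py 3
```

```text
t 19.05 F [-0.88  1.71  5.81] sd [0.25 0.23 0.45] Fz [5.3 6.4 5.7] tcp [ 0.5935 -0.1646  0.1873] T [-0.238  0.292 -0.11 ]
```

>>> apply_moves([
  [8,0,-0.03,0,0],
  [8,0,-0.08,0,0],
  [8,0,-0.15,0,0],
  [8,0,-0.15,0,0],
])

```text
t: 19.55
tcp_pos: [0.5929, -0.1644, 0.1904]
tool_rot: [-0.451, 0.545, -0.545, 0.451]
force: [-0.1, -1.0, -1.3]
finger_gap: 0.145
```

```bash
python3 fz.py 4;  python3 look.py k scene,100,90,100,90,8; python3 ov.py k scene 100 90 8
```

```text
t 19.75 F [ 0.22  0.26 -0.77] sd [0.22 0.3  0.29] Fz [-0.4 -1.  -1.1 -0.6] tcp [ 0.5929 -0.1644  0.1905] T [-0.013  0.01  -0.024]
t 19.75 tcp [ 0.5929 -0.1644  0.1905] F [ 0.14  0.76 -0.6 ] T [-0.025  0.021  0.002] gap 12.1
toolx yaw -100.83 ydir [-5.e-04  3.e-04 -1.e+00] q [-0.45  0.56  1.5   0.    1.08 -0.26]
```

View pics/scene_kw.png

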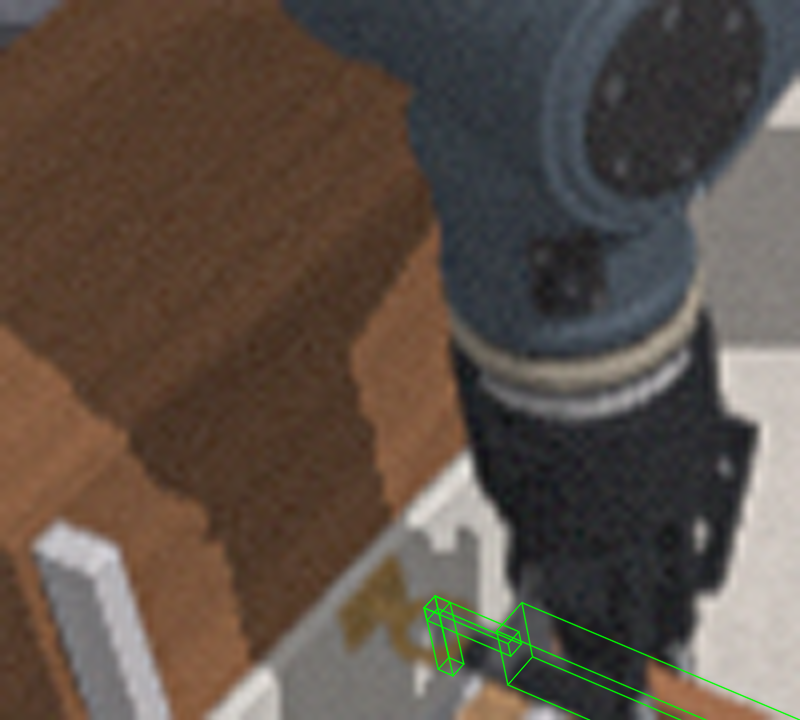

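View pics/scene_kc.png

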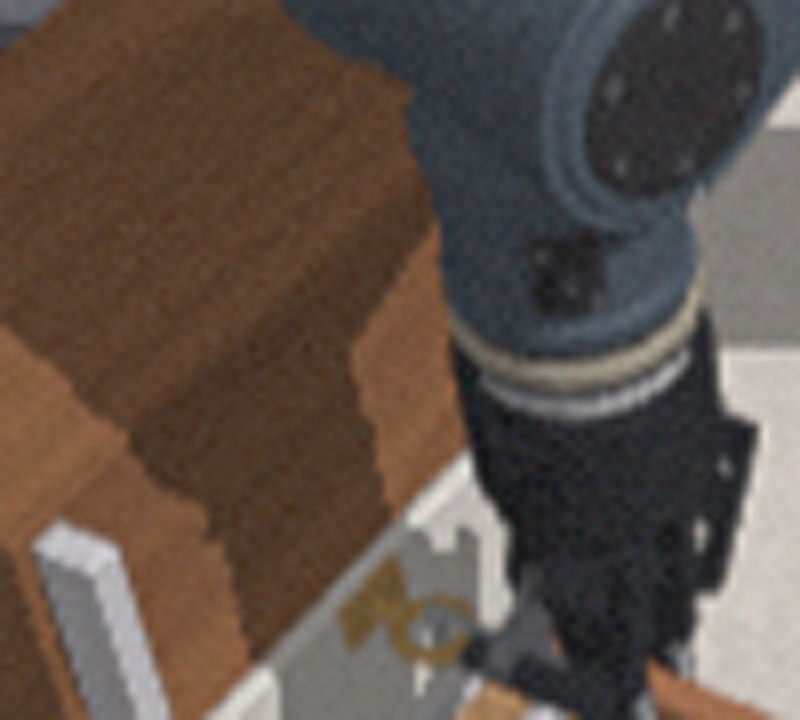

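>>> apply_moves([
  [8,0,-0.12,0,0],
  [8,0,-0.25,0,0],
  [8,0,-0.4,0,0],
  [8,0,-0.55,0,0],
  [8,0,-0.7,0,0],
  [8,0,-0.9,0,0],
  [8,0,-1.2,0,0],
  [8,0,-1.6,0,0],
  [8,0,-1.8,0,0],
  [8,0,-1.8,0,0],
])

```text
t: 21.05
tcp_pos: [0.5935, -0.1646, 0.2457]
tool_rot: [0.45, -0.544, 0.545, -0.451]
force: [-0.3, -0.4, -0.3]
finger_gap: 0.142
```

```bash
python3 look.py l scene,100,100,110,90,7; python3 ov.py l scene 100 100 7
```

```text
t 21.05 tcp [ 0.5935 -0.1646  0.2457] F [-0.25 -0.37 -0.33] T [-0.01   0.036  0.023] gap 12.1
toolx yaw -100.82 ydir [ 1.5e-03 -7.0e-04 -1.0e+00] q [-0.45  0.5   1.44  0.    1.2  -0.26]
```

View pics/scene_lc.png

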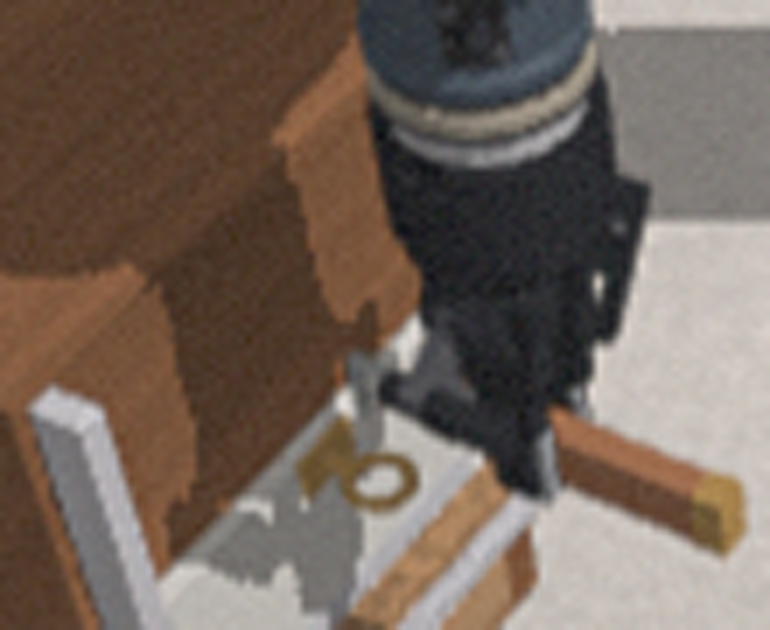

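>>> apply_moves([
  [8,-0.6,0,0,0],
  [8,-1.6,0,0,0],
  [8,-2.8,0,-0.3,0],
  [8,-4,0.2,-1.2,0],
  [8,-5.2,0.5,-2.2,0],
  [8,-6.4,0.8,-3.3,0],
  [8,-7.6,1.1,-4.4,0.09],
  [8,-8.8,1.3,-5.5,0.09],
  [8,-10,1.5,-6.6,0.09],
  [8,-10.81,1.5,-7.3,0.09],
  [8,-10.81,1.5,-7.3,0.09],
  [8,-10.81,1.5,-7.3,0.09],
])

```text
t: 22.6
tcp_pos: [0.4391, 0.1955, 0.1998]
tool_rot: [0.446, -0.548, 0.548, -0.447]
force: [0.5, 0.4, -0.6]
finger_gap: 0.143
```

```bash
python3 fz.py 3; python3 look.py m scene,265,80,130,130,5 top,120,180,150,110,5;  python3 ov.py m scene 265 80 5;  python3 ov.py m top 120 180 5
```

```text
t 22.75 F [-0.62 -0.44 -1.54] sd [0.4  0.17 0.61] Fz [-1.1 -2.4 -1.1] tcp [0.4395 0.1948 0.1998] T [-0.029  0.015  0.005]
t 22.75 tcp [0.4396 0.1946 0.1998] F [-1.13 -0.57 -1.1 ] T [-0.047  0.022 -0.019] gap 12.4
toolx yaw -101.8 ydir [ 5.e-04 -0.e+00 -1.e+00] q [ 0.18  0.38  1.82 -0.    0.94  0.39]
```

View pics/scene_mw.png

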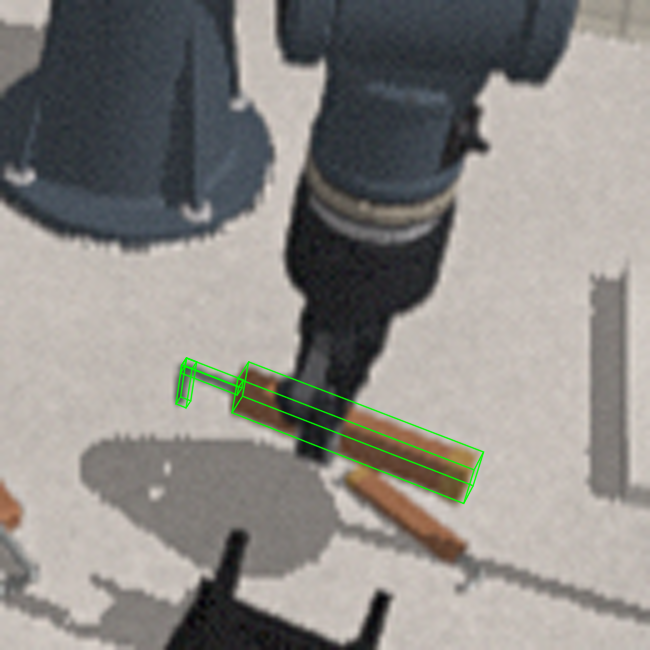

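View pics/top_mw.png

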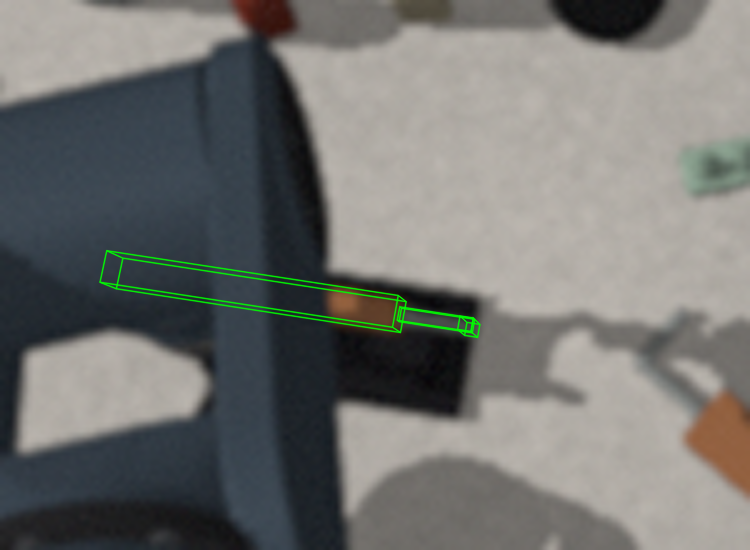

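>>> apply_moves([
  [8,0,0.5,0,0],
  [8,0,1.2,0,0],
  [8,0,2,0,0],
  [8,0,2.8,0,0],
  [8,0,3.4,0,0],
  [8,0,3.9,0,0],
  [8,0,4.2,0,0],
  [8,0,4.4,0,0],
  [8,0,4.55,0,0],
  [8,0,4.68,0,0],
  [8,0,4.68,0,0],
  [8,0,4.68,0,0],
])

```text
t: 24.35
tcp_pos: [0.439, 0.1953, 0.0596]
tool_rot: [0.446, -0.548, 0.549, -0.446]
force: [-0.3, -0.1, -0.4]
finger_gap: 0.141
```

>>> apply_moves([
  [8,0,0.04,0,0],
  [8,0,0.08,0,0],
  [8,0,0.08,0,0],
])

```text
t: 24.72
tcp_pos: [0.4388, 0.1952, 0.057]
tool_rot: [-0.446, 0.548, -0.548, 0.446]
force: [0.5, 0.2, -1.9]
finger_gap: 0.145
```

```bash
python3 fz.py 3
```

```text
t 24.88 F [ 0.    0.84 -0.74] sd [0.27 0.43 0.19] Fz [-0.8 -1.  -0.5] tcp [0.4388 0.1952 0.057 ] T [ 0.025  0.014 -0.023]
```

>>> apply_moves([
  [8,0,0.03,0,0],
  [8,0,0.06,0,0],
  [8,0,0.06,0,0],
])

```text
t: 25.25
tcp_pos: [0.4388, 0.1952, 0.0551]
tool_rot: [-0.446, 0.548, -0.548, 0.446]
force: [0.0, 0.2, -1.0]
finger_gap: 0.145
```

```bash
python3 fz.py 3
```

```text
t 25.4 F [-0.17  0.16 -0.13] sd [0.55 0.07 0.06] Fz [-0.2 -0.2 -0.1] tcp [0.4388 0.1952 0.0552] T [ 0.035  0.012 -0.013]
```

>>> apply_moves([
  [8,0,0.02,0,0],
  [8,0,0.03,0,0],
  [8,0,0.03,0,0],
])

```text
t: 25.78
tcp_pos: [0.4389, 0.1952, 0.0547]
tool_rot: [0.446, -0.548, 0.549, -0.446]
force: [-0.2, -0.3, 4.6]
finger_gap: 0.143
```

```bash
python3 fz.py 3;  python3 look.py n scene,265,110,130,130,5
```

```text
t 25.93 F [-0.82 -0.48  5.06] sd [0.34 0.35 0.37] Fz [4.6 5.2 5.5] tcp [0.4389 0.1952 0.0547] T [-0.034  0.171 -0.002]
t 25.93 tcp [0.4389 0.1952 0.0547] F [-0.62 -0.17  5.45] T [-0.024  0.181  0.009] gap 12.3
toolx yaw -101.73 ydir [ 4.e-04  1.e-04 -1.e+00] q [ 0.19  0.65  1.93 -0.    0.56  0.39]
```

View pics/scene_nc.png

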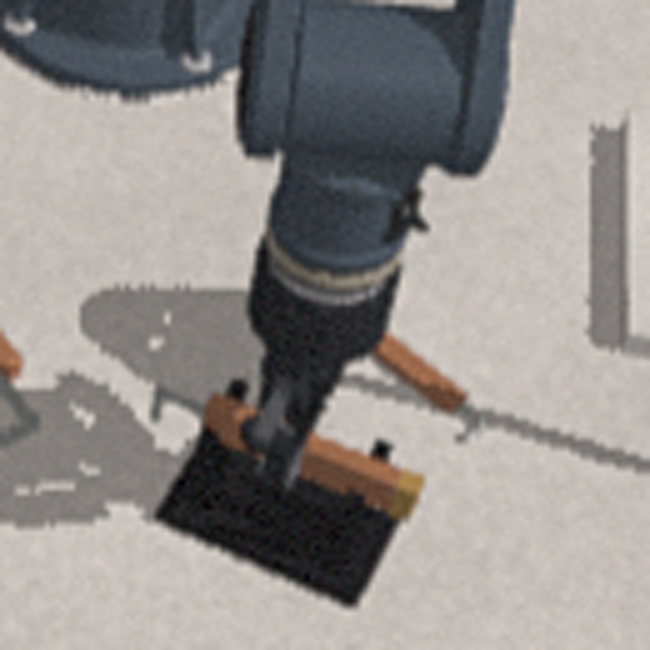

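>>> apply_moves([
  [8,0,0,0,0],
  [8,0,0,0,0],
  [18,0,0,0,0],
  [30,0,0,0,0],
  [50,0,0,0,0],
  [85,0,0,0,0],
  [85,0,0,0,0],
  [85,0,0,0,0],
  [85,0,0,0,0],
], squeeze=20)

```text
t: 27.1
tcp_pos: [0.4389, 0.1952, 0.0543]
tool_rot: [0.446, -0.548, 0.548, -0.446]
force: [-0.7, -0.3, 0.9]
finger_gap: 0.994
```

>>> apply_moves([
  [85,0,-0.3,0,0],
  [85,0,-0.9,0,0],
  [85,0,-1.7,0,0],
  [85,0,-2.6,0,0],
  [85,0,-3.6,0,0],
  [85,0,-4.6,0,0],
  [85,0,-5.5,0,0],
  [85,-1,-5.5,-0.5,0],
  [85,-2.2,-5.5,-1.5,0],
  [85,-3.4,-5.5,-2.5,0],
  [85,-4,-5.5,-3,0],
  [85,-4,-5.5,-3,0],
])

```text
t: 28.6
tcp_pos: [0.374, 0.332, 0.2198]
tool_rot: [0.447, -0.548, 0.548, -0.447]
force: [-0.1, -0.2, 0.1]
finger_gap: 0.995
```

```bash
python3 look.py z scene,55,80,130,150,4 top,145,225,100,60,8; python3 - <<'E'
import cv2
im=cv2.imread('pics/scene_z.png'); cv2.imwrite('pics/scene_zr.png',cv2.resize(im[160:235,285:365],None,fx=8,fy=8,interpolation=cv2.INTER_CUBIC))
E
```

```text
t 28.6 tcp [0.374  0.332  0.2198] F [-0.11 -0.18  0.06] T [-0.039 -0.017 -0.03 ] gap 85.0
toolx yaw -101.54 ydir [ 3.e-04  2.e-04 -1.e+00] q [ 0.5   0.38  1.75 -0.    1.01  0.7 ]
```

View pics/scene_zr.png

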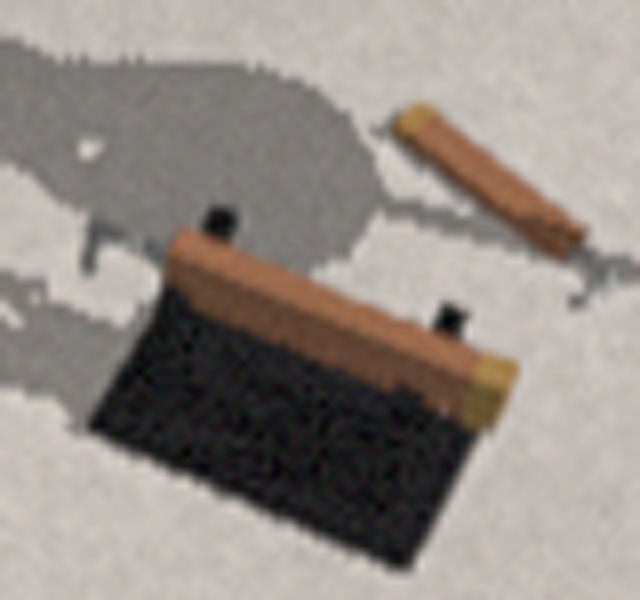

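View pics/top_zc.png

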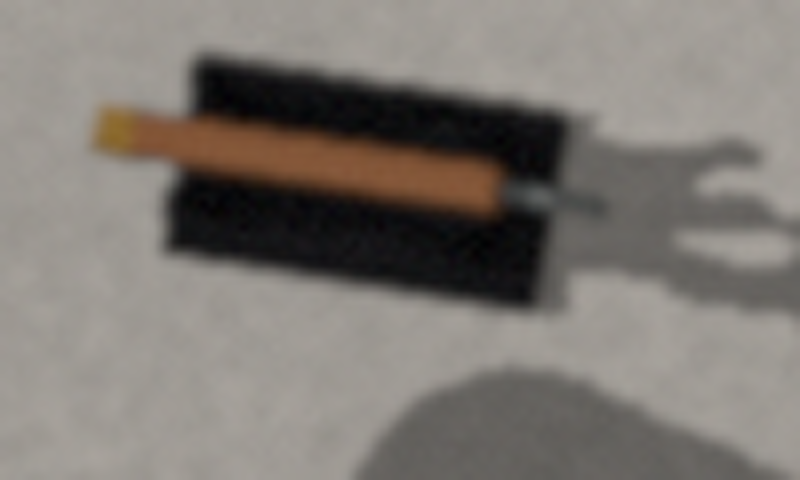

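View pics/scene_zc.png

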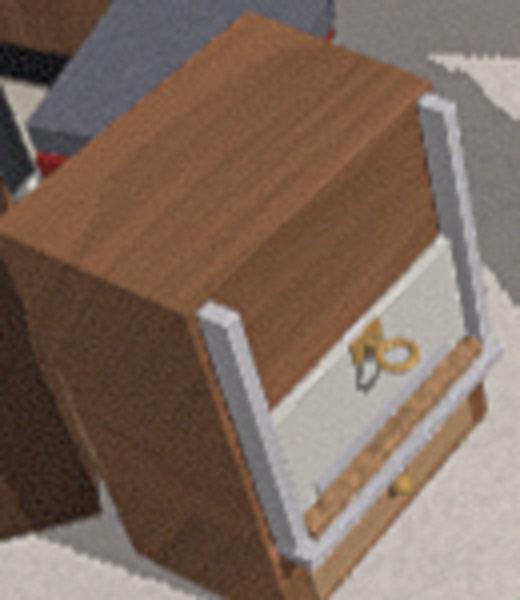

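View pics/scene_z.png

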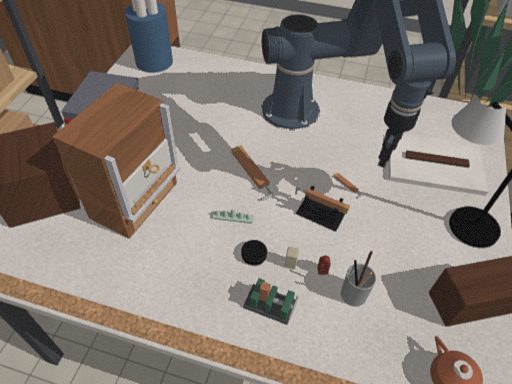

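```bash
python3 -c "
from station import manip
print(manip.sign_off(), manip.sense()['t'])"
```

```text
the job is handed in; nothing more can be done
the job is handed in; nothing more can be done
```

I hooked the pole into the ring, drew the sash down gently, unhooked it and laid the pole back in its rest. The job was handed in at about 28.6 s.

- **Bedding:** The sash met the cork at about 0.075 m drawn down.
- **Pull:** The contact step went slightly past the target. The pull peaked at about 10.6 N, settled at about 9 N, and I eased it back. I then held 6.5 to 7.5 N for about 1.8 s, corrected for the pole's weight.
- **Side force:** A side force of about 1.5 to 3 N also showed on the hook while pulling. It was gone after I unhooked.
- **Unhooking:** The force readings back at their unloaded values and the final picture show no lift of the sash. The pictures resolve this only to about 2 to 3 mm.
- **Pole:** The last pictures show it in both forks with its hook end the same way, within a pixel of where it started.
- **Bystanders and hand:** The other things look undisturbed, and the open gripper is clear of everything.

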